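Rock a stuck vial block out of a dry-block heater

TASK

The aluminium vial block with the flat fin is stuck in its well in the dry-block heater. Take it by the fin and rock it free without a straight tug: first tip it well over towards the heater's display end, until the opposite side of its foot jumps out of its catch, then tip it clearly past upright the other way while it is still in the well, so that the second side comes out too. Finish holding it still and upright, straight above its own well, with its underside about 2 to 3 cm clear of the heater's top; leave the knobbed block and everything else where it is.

Things in the scene. Friction and masses are not known exactly. Their poses are not given: they have to be found in the camera images.
- heater: Dry-block heater, fixed, level. Grey body 190 (x) x 130 (y) x 70 mm high; a white panel with a dark-blue display and three buttons is added at its +y end (y = 65 to 130 mm, up to 70 mm high). Origin: centre of the grey body's underside, on the table. In its top two wells 36 (x) x 57 (y) mm, 24 mm deep (floor at z = 46 mm), centred at x = -40 and +40 mm, y = 0.
- fin_block: The stuck aluminium block, loose, 0.2 to 0.33 kg, in either well: body 34 (x) x 47 (y) x 40 mm high, four small bores in its top, and a flat upright fin to grip, 34 (x) x 14 (y) x 36 mm high, centred on top; 76 mm high in all. Origin: centre of its underside, at the start on the well floor, axes parallel to the heater's. Play in the well: 1 mm in x, 0.7 mm in y.
- fin_top (a point): Middle of the fin's top edge, 76 mm above the block's underside; axes as the block's. The block rocks about the x line of the bead that stays down: 11.5 degrees lifts the other bead 10 mm; there is room for 14 degrees. Straight up, both noses together resist with about 50 N.
- foot_display (a point): Point under the bead on the block's display side (block y = +25 mm, z = 0). Along each lower y edge of the block runs a round bead (radius 3 mm, along x, centre line y = +25 or -25 mm, z = 3 mm), held down by the sprung nose of that well wall. It resists rising with about 20 N and lets go once the bead is about 5 mm up.
- foot_plain (a point): Point under the bead on the side away from the display (block y = -25 mm, z = 0). When a bead is 10 mm up, its nose has sprung back beneath it and carries it (let go, it rests about 8 mm up); some 15 to 20 N push it down again, so pull up gently while rocking back.
- well_a (a point): Centre of the mouth of one well, level with the heater's top (heater x = -40 mm, z = 70 mm). In each of the two y walls of a well a sprung nose (radius 4 mm, along x) stands 2.7 mm out of the wall, 8 mm above the well floor; it is pushed back along y by about 20 to 30 N.
- well_b (a point): Centre of the mouth of the other well (heater x = +40 mm, z = 70 mm).
- knob_block: The other aluminium block, in the other well, held in the same way: same body and foot, two larger bores, and instead of the fin an upright round post 16 mm in diameter, 36 mm high. Origin: centre of its underside. To be left alone.
- deck_vial: Small capped amber glass vial, 23 mm in diameter, 45 mm high, standing on the heater's top near its +x edge. Origin: centre of its underside. To be left alone.
- wash_bottle: White wash bottle with a bent spout, 62 mm in diameter, about 195 mm high, standing on the table. Origin: centre of its underside. To be left alone.
- beaker: Glass beaker, 68 mm in diameter, 90 mm high, on the table. Origin: centre of its underside. To be left alone.
- basin: Red plastic basin, 190 mm in diameter, 70 mm high, on the table. Origin: centre of its underside. To be left alone.
Things that resemble listed ones, but are neither listed nor needed, are in the scene too. Leave any pink or turquoise look-alike of the fin_block alone.

How it is judged (in metres and radians):
On the way, in this order (a step that is already met when the one before it is completed fails the run):
1. the block is tipped towards the display end by more than 5 degrees, its display-side foot still down in the well (less than 5 mm up) (angle between fin_block's own y axis and vertical above 1.6583 rad and z of foot_display in the frame of heater below 0.051 m), for 0.1 s.
2. the block is tipped past upright the other way by more than 3 degrees, its other foot side still in the well (less than 20 mm up) (angle between fin_block's own y axis and vertical below 1.5184 rad and z of foot_plain in the frame of heater below 0.066 m), for 0.1 s.
At the end, for the whole second after the job is handed in: The fin block is held by the fingers, still and upright (8 degrees), over its well (25 mm), underside 8 to 55 mm above the heater's top, touching nothing else; the knobbed block has moved less than 6 mm, the vial less than 10 mm, bottle, beaker and basin less than 20 mm (z of fin_block in the frame of heater between 0.078 and 0.125 m and (horizontal distance between fin_block and well_a below 0.025 m or horizontal distance between fin_block and well_b below 0.025 m) and angle between fin_block's own z axis and vertical below 0.15 rad and linear speed of fin_block below 0.02 m/s and contact force between the fingers and fin_block above 2 N and contact force between fin_block and heater below 0.3 N and contact force between fin_block and knob_block below 0.3 N and contact force between fin_block and deck_vial below 0.3 N and distance of knob_block from where it was at the start of the episode below 0.006 m and distance of deck_vial from where it was at the start of the episode below 0.01 m and distance of each of wash_bottle, beaker, basin from where it was at the start of the episode below 0.02 m); the arm keeps its last pose, push and grip.
It fails at once if the knobbed block or another bystander is displaced (6 mm for the block, 10 mm for the vial, 20 mm for the rest) (distance of knob_block from where it was at the start of the episode above 0.006 m or distance of deck_vial from where it was at the start of the episode above 0.01 m or distance of any of wash_bottle, beaker, basin from where it was at the start of the episode above 0.02 m).
It also fails if it takes over 42 s, if anything falls off the work surface, if the arm or the gripper's body presses on something with over 40 N, if the wrist force passes 120 N, or if a joint passes its speed limit or range.

ROBOT

A 6-joint arm with a two-finger parallel gripper is mounted at the origin on the work surface. World frame = base frame: x ahead of the robot, y to its left, z up, the work surface at z = 0. Lengths are in mm, angles in degrees, forces in N, time in s.
With the tool pointing down it reaches from about 350 to 850 mm from the base axis. Payload 8.1 kg.
Tool frame: the origin (TCP) lies at the very end of the fingers, on their centre line; the grasp point (between the pads) lies 19 mm behind it; z points along the fingers, y is the line along which they close (so a half turn about z gives the same grasp; the last joint's range is limited). The gripper opens to 85 mm and grips with 20 to 120 N. Pads are 22 mm wide; open, the fingers measure 114 mm over their backs; the gripper's body (76 mm by 85 mm) begins 54 mm behind the grasp point. The pads swing forward as they close: fully open they stand 13 mm farther back than shut.
Start: joints at [-78.977, 7.471, 85.268, -0, 87.261, -4.893], TCP at [164.565, -576.995, 231.292] pointing down, gripper open.
Joint ranges: [-169.43, 169.43], [-51.17, 129.36], [1.28, 143.12], [-76.62, 256.62], [0, 156.53], [-152.29, 152.29]. Speed limits (degrees/s): [136.94, 136.94, 159.86, 180, 180, 180].

INTERFACE

Orientations are given as [roll, pitch, yaw] about the fixed x, y, z axes, in that order (R = Rz(yaw) Ry(pitch) Rx(roll)).
In Python, from bench import status, viewer, job gives the robot as it stands.
- The arm moves only by the tool arm_command, never from a script. Its argument "targets" is a list that holds one entry, the list of rows, each a list of 7 numbers: the shift along the world's x, y, z in m, then the turn, a rotation vector about the world's x, y, z in rad, then the opening, from -1 (shut) to 1 (fully open). In form: [[[dx, dy, dz, rx, ry, rz, gripper], ...]]. A call has 1 to 10 rows; each row shifts and turns the commanded pose from where the row before left it; what a row does not reach is not made up. A row lasts 1/8 s, in which the tool goes at most 62.5 mm and 10.7 degrees, less where a joint would pass 70% of its speed; a pose out of reach is approached as far as the arm can. A call with a gripper value outside its range is refused whole. The fingers move at their own pace and stop on an object; "force" is the grip in N (left out, the last holds). Time passes only in rows, so rows that do not move let the fingers close. It gives the time, the measured TCP pose, the force, the opening and the grip force at its end, in the units of the state.
- status.sense(): the state, without advancing time (a new reading comes with each control period).
- viewer.snapshot(name): name is "side" or "top"; returns the picture (420x560x3 uint8, red, green, blue); there is no depth.
- viewer.camera_model(name): a dict with "vertical_fov" (degrees; the focal length in pixels is half the picture's height over the tangent of half this angle, whatever the lens; pixels are square), "cx", "cy" (the principal point, pixels), "xyz" and "attitude" of the camera in the world. Camera axes: x right, y down, z forward; pixel columns grow to the right and rows downward; lengths in mm; the calibration is good to about 2 mm. A picture is of the moment at which its call begins. camera_model takes no time and is no camera call.
- job.hand_in(): hands the job in; it is judged then, once.
The state is a dict: "time": time; "joint_pos": joint angles; "qd": joint speeds; "joint_efforts": joint torques, N m; "tool_pos": TCP position; "tcp_rot": TCP orientation; "ft_force": force on the tool from outside, world axes, zero at the start; "wrist_torque": the same for the moment, N m; "finger_gap": finger opening in mm; "grip_force": force on a finger pad.
Only numpy, scipy, OpenCV 4.12 (cv2) and the standard library are available. Lean on these libraries where they do the work, as an engineer would, in place of code of your own. Each camera call takes 0.05 s, during which the arm holds its last target. There are 200 camera calls.

## Working session

There is one attempt and no reset: what is moved stays moved. The work goes in short steps, Python scripts to look and compute and a tool call to move; the robot and the scene stay as the last step left them, time stands still between calls to the robot, and variables do not carry over. Pictures are saved under pics/ and viewed, at most 10 in all, crops included, and the job is handed in when it is done.

Besides the shell and the picture viewer there is one more tool, called as name([rows], argument=value, ...), one row to a line, values as JSON. arm_command: Moves the arm, as the interface text tells. Its arguments: {"type":"object","properties":{"targets":{"type":"array"},"force":{"type":"number"}},"required":["targets"]}

```bash
mkdir -p pics
python3 - <<'E'
from bench import status, viewer, job
import cv2
for n in("side","top"):
    cv2.imwrite(f"pics/{n}0.png",viewer.snapshot(n)[:,:,::-1]); print(n,viewer.camera_model(n))
print(status.sense())
E
```

```text
side {'vertical_fov': 57.159337935563755, 'cx': 282.66399041709064, 'cy': 203.9984797709177, 'xyz': array([187.51618426, 483.40149593, 816.5152843 ]), 'attitude': array([-139.67755873,    0.40551571, -143.25735625])}
top {'vertical_fov': 57.64988443396898, 'cx': 277.74483676214726, 'cy': 213.23435110952764, 'xyz': array([ 489.33282125,   21.48461254, 1038.97485405]), 'attitude': array([-173.97924002,   -0.5666895 ,  -88.52989487])}
{'time': 0.1, 'joint_pos': array([-7.89764761e+01,  7.51050854e+00,  8.53213648e+01, -2.62063297e-03,
        8.72619192e+01, -4.89358002e+00]), 'qd': array([ 0.12330794, -0.08826619, -0.12110395,  0.01395571,  0.02046358,
       -0.01847653]), 'joint_efforts': array([ 1.15499352e-03, -5.70951855e+01, -5.01942337e+01, -2.12577916e-04,
        8.19372159e-03, -1.54963658e-05]), 'tool_pos': array([ 164.45521868, -576.51967121,  230.36822648]), 'tcp_rot': array([-1.79906326e+02, -5.39310251e-03,  1.59172268e+01]), 'ft_force': array([-0.33745926,  0.19429768,  0.45729916]), 'wrist_torque': array([0.00628534, 0.00254157, 0.03812164]), 'grip_force': 0.0, 'finger_gap': 85.20169138621253}
```

View pics/side0.png

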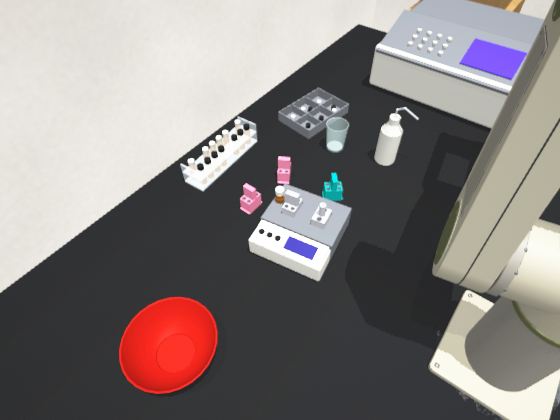

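View pics/top0.png

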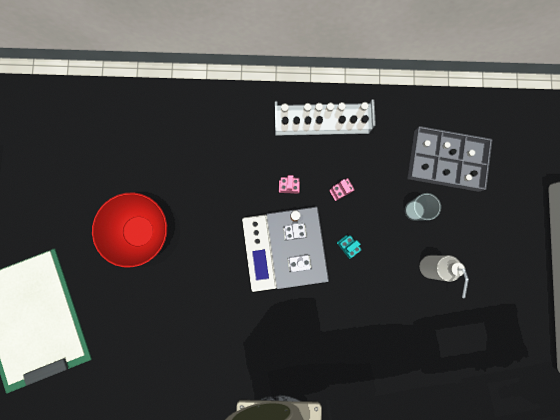

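Both pictures show the heater near the top view's (287,248), with its white display end to the left (world +y). There are two blocks, at about (295,231) and (300,263). I'll enlarge the heater in each view.

Run:
```python
import cv2
a=cv2.imread("pics/top0.png")[198:298,235:335]; b=cv2.imread("pics/side0.png")[178:278,240:360]
cv2.imwrite("pics/c_top.png",cv2.resize(a,None,fx=6,fy=6,interpolation=cv2.INTER_CUBIC))
cv2.imwrite("pics/c_side.png",cv2.resize(b,None,fx=6,fy=6,interpolation=cv2.INTER_CUBIC))
```

```text
(no output)
```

View pics/c_top.png

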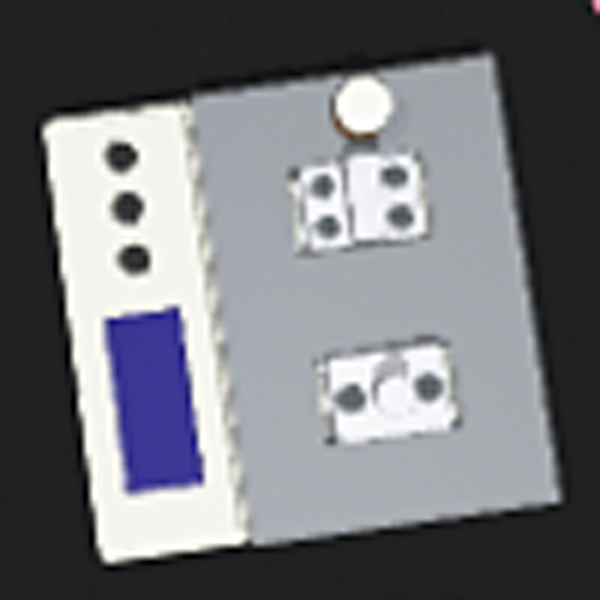

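View pics/c_side.png

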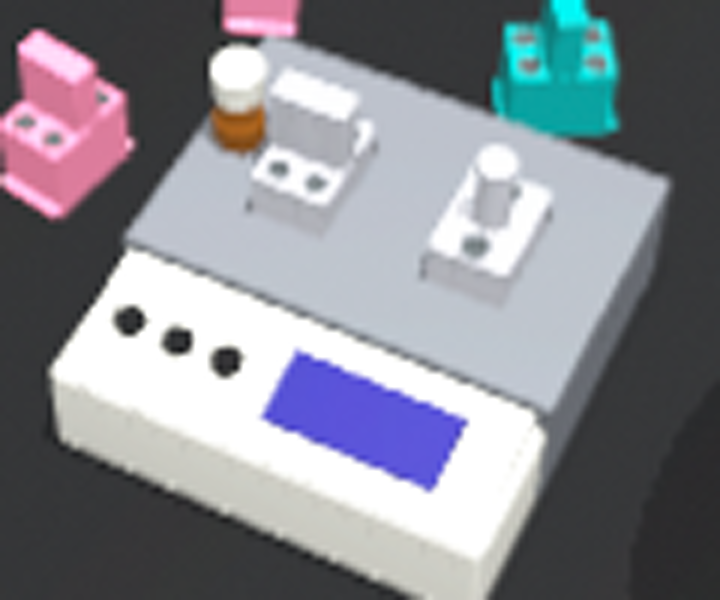

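Fin block: the +x well, next to the vial. Its fin top is at about (315,91) in the side crop. Next I'll fit the heater pose from the grey top's corners in both views.

```bash
cat > h.py <<'E'
import numpy as np
from bench import viewer
from scipy.spatial.transform import Rotation as R
def proj(n,P):
    c=viewer.camera_model(n); f=210/np.tan(np.radians(c["vertical_fov"]/2))
    q=(np.atleast_2d(P)-c["xyz"])@R.from_euler("xyz",c["attitude"],degrees=True).as_matrix()
    return q[:,:2]/q[:,2:]*f+[c["cx"],c["cy"]]
def w(p,H):
    p=np.atleast_2d(p); a=np.radians(p_yaw:=H[2]); c,s=np.cos(a),np.sin(a)
    return np.c_[H[0]+c*p[:,0]-s*p[:,1],H[1]+s*p[:,0]+c*p[:,1],p[:,2]]
E
python3 - <<'E'
from h import *
from scipy.optimize import least_squares
C=np.array([[95,65,70],[-95,65,70],[-95,-65,70],[95,-65,70.]])
o=lambda a,x,y:(np.array(a)+.5)/6-.5+[x,y]
t=o([(189,97),(248,545),(562,500),(495,52)],235,198); s=o([(125,238),(548,412),(668,182),(268,38)],240,178)
for use in("ts","t","s"):
    r=lambda H:np.r_[(proj("top",w(C,H))-t).ravel() if "t" in use else [],(proj("side",w(C,H))-s).ravel() if "s" in use else []]
    S=least_squares(r,[500,0,5]); print(use,S.x.round(2),S.fun.round(1))
    if use=="ts":H=S.x
F=np.array([[x,y,122.] for x,y in((57,-7),(57,7),(23,7),(23,-7))]); B=np.array([[x,y,86.] for x,y in((57,-23.5),(57,23.5),(23,23.5),(23,-23.5))])
F2=F+[0,0,0]
for n,(x,y) in(("top",(235,198)),("side",(240,178))):
    for P in(F,B): print(n,((proj(n,w(P,H))-[x,y]+.5)*6-.5).round().tolist())
    print("well",((proj(n,w(np.c_[B[:,0],B[:,1]*57/47,B[:,2]*0+70],H))-[x,y]+.5)*6-.5).round().tolist())
print(w([[40,0,122],[83,20,115],[-40,0,122]],H))
E
```

```text
ts [507.3  -34.7    9.39] [-0.3 -0.3  0.1 -0.1 -0.9  0.1 -0.9  0.3 -0.1 -0.4  0.6 -0.3  0.6 -0.3
  0.1 -1.2]
t [507.24 -35.94   9.37] [ 0.2 -0.3  0.6 -0.1 -0.4  0.1 -0.4  0.3]
s [507.03 -32.98   9.44] [-0.5  0.1  0.3  0.2  0.3  0.2 -0.3 -0.7]
top [[375.0, 150.0], [341.0, 155.0], [353.0, 239.0], [387.0, 234.0]]
top [[409.0, 152.0], [297.0, 167.0], [309.0, 248.0], [421.0, 233.0]]
well [[418.0, 153.0], [285.0, 172.0], [296.0, 251.0], [429.0, 233.0]]
side [[286.0, 66.0], [270.0, 89.0], [346.0, 117.0], [361.0, 94.0]]
side [[303.0, 98.0], [252.0, 174.0], [326.0, 203.0], [376.0, 125.0]]
well [[308.0, 115.0], [247.0, 207.0], [320.0, 236.0], [380.0, 142.0]]
[[546.75910377 -28.17566335 122.        ]
 [585.91822967  -1.42565664 115.        ]
 [467.83184551 -41.23276501 122.        ]]
```

arm_command([
  [[0.015,0.02,0.015,0,0,0,1],[0.03,0.043,0.015,0,0,-0.0142,1],[0.035,0.05,0.01,0,0,-0.0142,1],[0.035,0.05,0,0,0,-0.0142,1],[0.035,0.05,0,0,0,-0.0142,1],[0.035,0.05,0,0,0,-0.0142,1],[0.035,0.05,0,0,0,-0.0142,1],[0.035,0.05,0,0,0,-0.0142,1],[0.035,0.05,0,0,0,-0.0142,1],[0.03,0.045,0,0,0,-0.0142,1]],
], force=110)

```text
time: 1.35
tool_pos: [485.3, -116.9, 271.0]
tcp_rot: [-180.0, 0.0, 8.6]
ft_force: [0.7, -0.1, 0.4]
finger_gap: 85.5
grip_force: 0.0
```

arm_command([
  [[0.025,0.035,-0.01,0,0,0.014,1],[0.02,0.03,-0.03,0,0,0,1],[0.012,0.02,-0.03,0,0,0,1],[0.0045,0.005,-0.03,0,0,0,1],[0,0,-0.02,0,0,0,1],[0,0,0,0,0,0,1],[0,0,0,0,0,0,1]],
])

```text
time: 2.22
tool_pos: [546.6, -29.6, 152.6]
tcp_rot: [180.0, -0.1, 9.4]
ft_force: [-0.4, -0.2, 0.9]
finger_gap: 85.1
grip_force: 0.0
```

Run:
```python
from h import *
from bench import status
import cv2
a=viewer.snapshot("side")[150:250,240:360,::-1]
cv2.imwrite("pics/c1.png",cv2.resize(a,None,fx=6,fy=6,interpolation=cv2.INTER_CUBIC))
s=status.sense();print(s["tool_pos"],s["tcp_rot"],((proj("side",s["tool_pos"])-[240,150])*6).round())
```

```text
[546.86753377 -29.59840956 152.94712094] [ 1.79958163e+02 -1.29817858e-01  9.35396474e+00] [[316. 202.]]
```

View pics/c1.png

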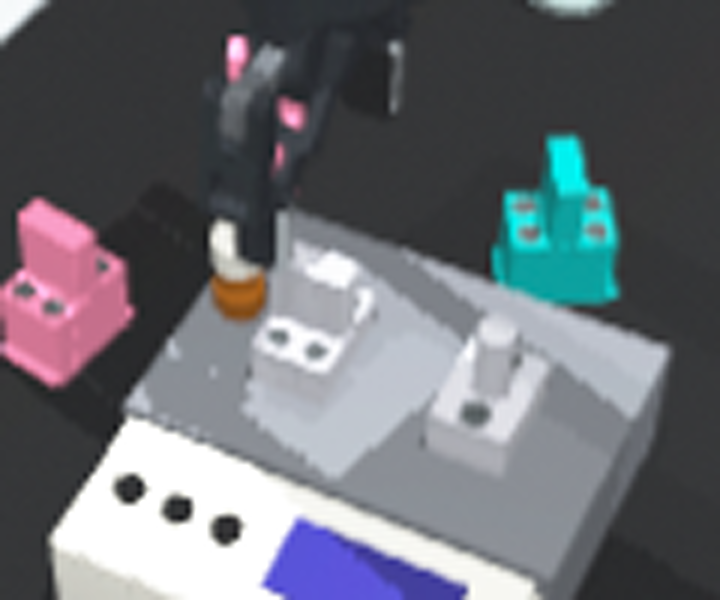

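The open fingers straddle the fin (crop about (315,260)), clear of the vial at (240,260) and the post. Going down and closing.

arm_command([
  [[0,0.001,-0.015,0,0,0,1],[0,0.0005,-0.02,0,0,0,1],[0,0,-0.015,0,0,0,1],[0,0,-0.008,0,0,0,0.2],[0,0,-0.003,0,0,0,-0.2],[0,0,0,0,0,0,-0.4],[0,0,0,0,0,0,-0.5],[0,0,0,0,0,0,-0.5]],
], force=30)

```text
time: 3.28
tool_pos: [546.5, -27.6, 90.9]
tcp_rot: [180.0, -0.1, 9.4]
ft_force: [0.6, 1.0, -0.1]
finger_gap: 21.6
grip_force: 0.0
```

arm_command([
  [[0,0,0,0,0,0,-0.6],[0,0,0,0,0,0,-0.7],[0,0,0,0,0,0,-0.8],[0,0,0,0,0,0,-0.9],[0,0,0,0,0,0,-1],[0,0,0,0,0,0,-1],[0,0,0,0,0,0,-1]],
])

```text
time: 4.15
tool_pos: [546.3, -27.7, 90.5]
tcp_rot: [180.0, -0.0, 9.4]
ft_force: [0.1, -2.7, 2.8]
finger_gap: 13.5
grip_force: 29.8
```

arm_command([
  [[0,0,0,0,0,0,-1],[0,0,0,0,0,0,-1],[-0.0001,0.0007,0.0004,-0.016,-0.0026,0,-1],[-0.0001,0.0007,0.0004,-0.016,-0.0026,0,-1],[-0.0001,0.0007,0.0004,-0.016,-0.0026,0,-1],[-0.0001,0.0007,0.0004,-0.016,-0.0026,0,-1]],
], force=115)

```text
time: 4.9
tool_pos: [545.9, -24.7, 92.0]
tcp_rot: [176.2, -0.0, 9.4]
ft_force: [1.8, -2.8, 3.8]
finger_gap: 12.4
grip_force: 112.8
```

arm_command([
  [[-0.0001,0.0007,0.0003,-0.016,-0.0026,0,-1],[-0.0001,0.0007,0.0003,-0.016,-0.0026,0,-1],[-0.0001,0.0007,0.0003,-0.016,-0.0026,0,-1],[-0.0001,0.0007,0.0003,-0.016,-0.0026,0,-1]],
])

```text
time: 5.4
tool_pos: [545.4, -21.5, 93.5]
tcp_rot: [172.5, 0.0, 9.4]
ft_force: [-0.1, -1.8, 6.2]
finger_gap: 12.7
grip_force: 113.2
```

Run:
```python
from h import *
from bench import status
import cv2
a=viewer.snapshot("side")[150:250,240:360,::-1]
cv2.imwrite("pics/c2.png",cv2.resize(a,None,fx=6,fy=6,interpolation=cv2.INTER_CUBIC))
s=status.sense()
for k in("tool_pos","tcp_rot","ft_force","wrist_torque","finger_gap"):print(k,s[k])
```

```text
tool_pos [545.3820501  -21.3995989   93.54701225]
tcp_rot [1.72467035e+02 9.36570037e-05 9.42839226e+00]
ft_force [-0.05364984 -2.06986853  6.66504763]
wrist_torque [-0.79170872 -0.13702165 -0.01365549]
finger_gap 12.355112705596436
```

View pics/c2.png

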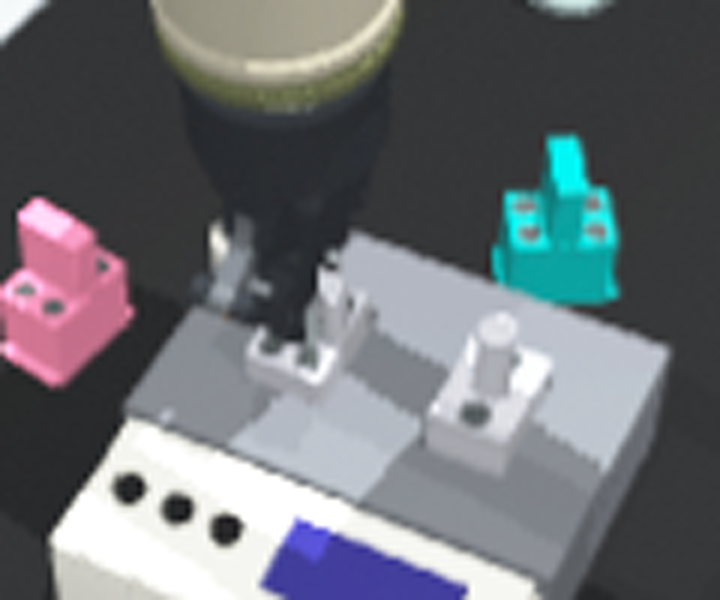

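The block follows the tilt, now about 7.5°, and its display-side face sinks in the well. Continuing to about 12.8°.

arm_command([
  [[-0.0001,0.0007,0.00025,-0.016,-0.0026,0,-1],[-0.0001,0.0007,0.00025,-0.016,-0.0026,0,-1],[-0.0001,0.0007,0.00025,-0.016,-0.0026,0,-1],[-0.0001,0.0007,0.00025,-0.016,-0.0026,0,-1],[-0.0001,0.0007,0.00025,-0.016,-0.0026,0,-1],[0,0,0,0,0,0,-1],[0,0,0,0,0,0,-1]],
])

```text
time: 6.32
tool_pos: [544.9, -18.2, 94.8]
tcp_rot: [167.9, 0.0, 9.4]
ft_force: [0.0, -3.6, 6.5]
finger_gap: 12.4
grip_force: 113.4
```

Run:
```python
from bench import status
s=status.sense()
for k in("tool_pos","tcp_rot","ft_force","wrist_torque","finger_gap"):print(k,s[k])
```

```text
tool_pos [544.87292898 -18.15323441  94.78981822]
tcp_rot [1.67882496e+02 1.95330657e-02 9.42104713e+00]
ft_force [ 0.04527905 -3.58472413  6.46599927]
wrist_torque [-0.43944327 -0.03215132  0.01759419]
finger_gap 12.389821937765861
```

arm_command([
  [[-0.0001,0.0007,0.0002,-0.016,-0.0026,0,-1],[0,0,0,0,0,0,-1],[0,0,0,0,0,0,-1],[0.0001,-0.0007,0.0007,0.0172,0.0028,0,-1],[0.0001,-0.0007,0.0007,0.0172,0.0028,0,-1],[0.0001,-0.0007,0.0007,0.0172,0.0028,0,-1]],
])

```text
time: 7.08
tool_pos: [543.9, -19.8, 94.7]
tcp_rot: [170.0, 0.2, 9.4]
ft_force: [7.6, -5.4, -12.4]
finger_gap: 12.1
grip_force: 112.1
```

Run:
```python
from h import *
from bench import status
import cv2
a=viewer.snapshot("side")[150:250,240:360,::-1]
cv2.imwrite("pics/c3.png",cv2.resize(a,None,fx=6,fy=6,interpolation=cv2.INTER_CUBIC))
s=status.sense()
for k in("tool_pos","tcp_rot","ft_force","wrist_torque","finger_gap"):print(k,s[k])
```

```text
tool_pos [543.94892903 -20.01105809  94.61944487]
tcp_rot [1.70073974e+02 1.56049323e-01 9.41414758e+00]
ft_force [ 6.41470363 -3.457483   -9.40002629]
wrist_torque [-0.5770024  -1.16339042  0.20847588]
finger_gap 12.254724195877792
```

View pics/c3.png

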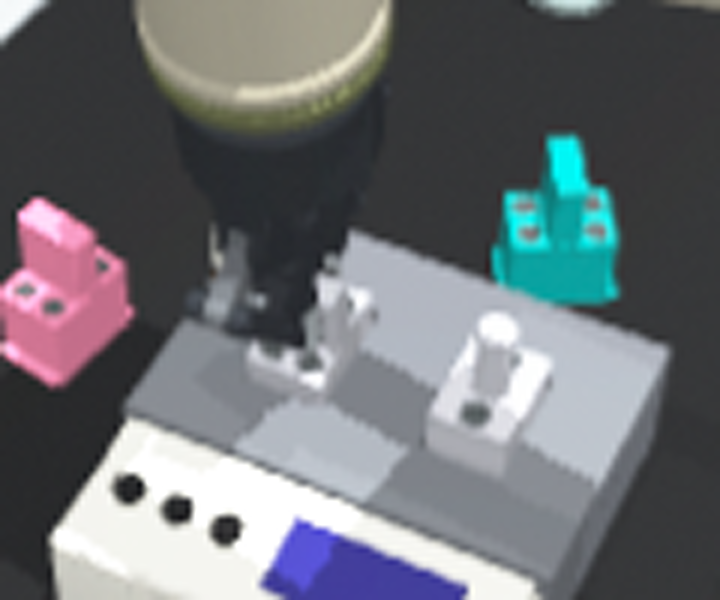

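arm_command([
  [[0.0001,-0.0007,0.0007,0.0172,0.0028,0,-1],[0.0001,-0.0007,0.0007,0.0172,0.0028,0,-1],[0.0001,-0.0007,0.0007,0.0172,0.0028,0,-1]],
])

```text
time: 7.5
tool_pos: [544.1, -21.9, 95.4]
tcp_rot: [173.0, 0.2, 9.4]
ft_force: [11.0, -4.5, -21.0]
finger_gap: 12.1
grip_force: 112.6
```

Run:
```python
from bench import status
s=status.sense()
for k in("tool_pos","tcp_rot","ft_force","wrist_torque","finger_gap"):print(k,s[k])
```

```text
tool_pos [544.07630234 -21.94247745  95.35474469]
tcp_rot [1.73019016e+02 1.68634541e-01 9.44162934e+00]
ft_force [ 11.03398749  -4.53671708 -20.99937834]
wrist_torque [-1.35682008 -2.31961375  0.31152345]
finger_gap 12.088435432921283
```

arm_command([
  [[0.0006,-0.0007,0.0004,0.0172,0.0028,0,-1],[0.0006,-0.0007,0.0004,0.0172,0.0028,0,-1],[0.0006,-0.0007,0.0004,0.0172,0.0028,0,-1]],
])

```text
time: 7.88
tool_pos: [545.6, -25.6, 98.9]
tcp_rot: [175.9, 0.2, 9.4]
ft_force: [-4.0, -10.9, 4.8]
finger_gap: 12.2
grip_force: 116.8
```

Run:
```python
from bench import status
s=status.sense()
for k in("tool_pos","tcp_rot","ft_force","wrist_torque","finger_gap"):print(k,s[k])
```

```text
tool_pos [545.57734827 -25.58536185  98.94328504]
tcp_rot [175.86996048   0.24303688   9.39613774]
ft_force [ -3.97067087 -10.87523932   4.75231998]
wrist_torque [-2.57443341  0.63024621 -0.07160566]
finger_gap 12.217507959793506
```

arm_command([
  [[0,-0.0006,0.0004,0.0168,0.0028,0,-1],[0,-0.0006,0.0004,0.0168,0.0028,0,-1],[0.0001,-0.0006,0.0004,0.0168,0.0028,0,-1],[0.0001,-0.0006,0.0004,0.0168,0.0028,0,-1],[0.0001,-0.0006,0.0004,0.0168,0.0028,0,-1]],
])

```text
time: 8.5
tool_pos: [546.6, -27.6, 101.1]
tcp_rot: [-179.2, 0.1, 9.4]
ft_force: [1.5, -6.2, -2.8]
finger_gap: 12.1
grip_force: 115.5
```

Run:
```python
from bench import status
s=status.sense()
for k in("tool_pos","tcp_rot","ft_force","wrist_torque","finger_gap"):print(k,s[k])
```

```text
tool_pos [546.58799134 -27.64087934 101.0980912 ]
tcp_rot [-1.79156566e+02  1.23299034e-01  9.38763068e+00]
ft_force [ 1.48418985 -6.16347312 -2.7668575 ]
wrist_torque [-1.47687852 -0.37889368  0.04881513]
finger_gap 12.060623726333477
```

arm_command([
  [[0.0001,-0.0007,0.0004,0.0172,0.0028,0,-1],[0.0001,-0.0007,0.0004,0.0172,0.0028,0,-1],[0.0001,-0.0007,0.0004,0.0172,0.0028,0,-1],[0.0001,-0.0007,0.0004,0.0172,0.0028,0,-1],[0.0001,-0.0007,0.0004,0.0172,0.0028,0,-1],[0.0001,-0.0007,0.0004,0.0172,0.0028,0,-1],[0,0,0,0,0,0,-1]],
])

```text
time: 9.38
tool_pos: [546.3, -31.8, 102.2]
tcp_rot: [-173.1, 0.2, 9.4]
ft_force: [0.9, -5.7, -4.6]
finger_gap: 12.4
grip_force: 115.4
```

Run:
```python
from h import *
from bench import status
import cv2
a=viewer.snapshot("side")[150:250,240:360,::-1]
cv2.imwrite("pics/c4.png",cv2.resize(a,None,fx=6,fy=6,interpolation=cv2.INTER_CUBIC))
s=status.sense()
for k in("tool_pos","tcp_rot","ft_force","wrist_torque","finger_gap"):print(k,s[k])
```

```text
tool_pos [546.35821826 -31.80711341 102.23722828]
tcp_rot [-173.15764306    0.22279747    9.37950626]
ft_force [ 1.01392423 -6.97151427 -5.64564554]
wrist_torque [-1.68191563e+00 -1.98141653e-01  1.44690091e-03]
finger_gap 12.253081337996242
```

View pics/c4.png

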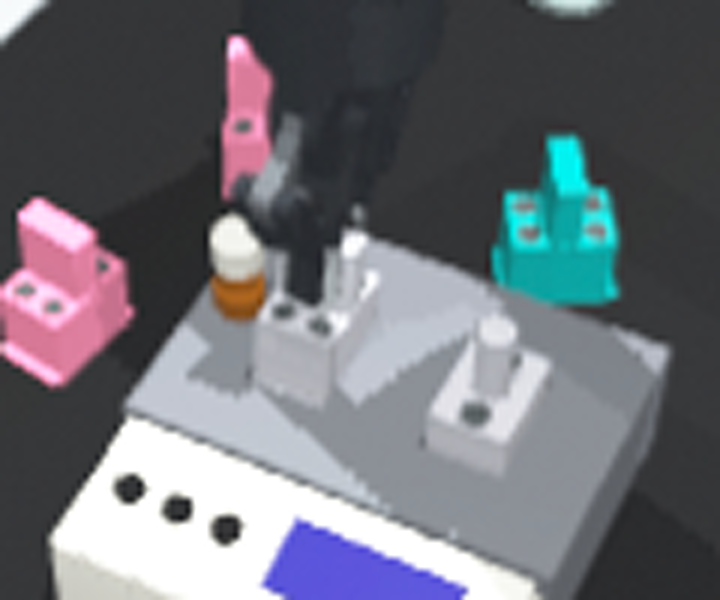

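The display side is now clearly raised (front face tall at crop (290,355)) and the tool is 6.8° past upright. I'll add 3° for margin against finger play, then level and lift.

arm_command([
  [[0.0001,-0.0007,0.0004,0.0172,0.0028,0,-1],[0.0001,-0.0007,0.0004,0.0172,0.0028,0,-1],[0.0001,-0.0007,0.0004,0.0172,0.0028,0,-1],[0,0,0,0,0,0,-1],[0,0,0,0,0,0,-1]],
])

```text
time: 10.05
tool_pos: [546.7, -33.8, 103.4]
tcp_rot: [-170.2, 0.2, 9.4]
ft_force: [0.4, -6.8, -5.4]
finger_gap: 12.2
grip_force: 115.4
```

Run:
```python
from h import *
from bench import status
import cv2
a=viewer.snapshot("side")[150:250,240:360,::-1]
cv2.imwrite("pics/c5.png",cv2.resize(a[30:75,25:75],None,fx=12,fy=12,interpolation=cv2.INTER_CUBIC))
s=status.sense()
for k in("tool_pos","tcp_rot","ft_force","wrist_torque","finger_gap"):print(k,s[k])
H=[507.3,-34.7,9.39]
# predicted corners of body top (+y edge, -y edge) and fin top at several tilts, plain bead 9 mm up at y=-25
for t in(0,4,8,10):
    a=np.radians(t); P=np.array([[57,23.5,40],[23,23.5,40],[23,-23.5,40],[57,-23.5,40],[23,-7,76]])
    v=P[:,1:]-[-25,3]; y=-25+v[:,0]*np.cos(a)-v[:,1]*np.sin(a); z=46+12+v[:,0]*np.sin(a)+v[:,1]*np.cos(a)
    print(t,((proj("side",w(np.c_[P[:,0],y,z],H))-[265,180]+.5)*12).round().tolist())
```

```text
tool_pos [546.71728904 -33.77184065 103.4962571 ]
tcp_rot [-170.17240965    0.20428048    9.39607144]
ft_force [ 1.10885648 -6.26406561 -4.40465525]
wrist_torque [-1.69430592 -0.21323854  0.06445744]
finger_gap 12.349933380511551
0 [[205.0, 296.0], [354.0, 355.0], [454.0, 199.0], [308.0, 144.0], [424.0, 135.0]]
4 [[211.0, 277.0], [360.0, 335.0], [460.0, 191.0], [314.0, 136.0], [436.0, 115.0]]
8 [[218.0, 257.0], [367.0, 315.0], [465.0, 183.0], [319.0, 129.0], [447.0, 95.0]]
10 [[221.0, 248.0], [371.0, 305.0], [467.0, 180.0], [322.0, 125.0], [453.0, 86.0]]
```

View pics/c5.png

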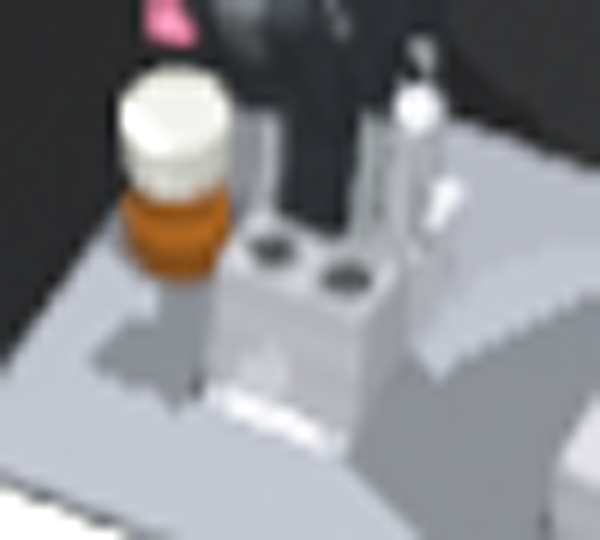

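The corners match about 8–9° past upright, with both beads free. Lifting and levelling.

arm_command([
  [[0,0.0003,0.003,-0.006,-0.001,0,-1],[0,0.0003,0.003,-0.006,-0.001,0,-1],[0,0.0006,0.004,-0.017,-0.0028,0,-1],[0,0.0008,0.004,-0.02,-0.0033,0,-1],[0,0.0008,0.004,-0.02,-0.0033,0,-1],[0,0.0008,0.004,-0.02,-0.0033,0,-1],[0,0.0008,0.004,-0.02,-0.0033,0,-1],[0,0.0008,0.004,-0.02,-0.0033,0,-1],[0,0.0006,0.003,-0.02,-0.0033,0,-1],[0,0.0004,0.002,-0.019,-0.0031,0,-1]],
])

```text
time: 11.35
tool_pos: [548.3, -27.0, 140.8]
tcp_rot: [-180.0, -0.0, 9.4]
ft_force: [-0.7, -0.3, -2.7]
finger_gap: 12.2
grip_force: 115.7
```

arm_command([
  [[0,0,0,0,0,0,-1],[0,0,0,0,0,0,-1],[0,0,0,0,0,0,-1],[0,0,0,0,0,0,-1]],
])

```text
time: 11.85
tool_pos: [548.2, -27.3, 140.4]
tcp_rot: [-179.9, 0.0, 9.4]
ft_force: [-0.3, 0.5, -3.7]
finger_gap: 12.3
grip_force: 115.7
```

Run:
```python
from h import *
from bench import status
import cv2
a=viewer.snapshot("side")[130:230,240:360,::-1]
cv2.imwrite("pics/c6.png",cv2.resize(a,None,fx=6,fy=6,interpolation=cv2.INTER_CUBIC))
s=status.sense()
for k in("tool_pos","tcp_rot","ft_force","wrist_torque","finger_gap"):print(k,s[k])
H=[507.3,-34.7,9.39]
P=np.array([[57,23.5,40],[23,23.5,40],[23,-23.5,40],[57,23.5,0],[23,23.5,0],[23,-23.5,0]])
print(((proj("side",w(P+[0,0,95],H))-[240,130]+.5)*6).round().tolist())
```

```text
tool_pos [548.23460036 -27.24043068 140.44354481]
tcp_rot [-1.79901497e+02  1.04769932e-02  9.38289571e+00]
ft_force [ 0.1138232   0.72406345 -3.22724385]
wrist_torque [6.33250103e-03 9.77965366e-05 1.60281634e-02]
finger_gap 12.634932115085547
[[252.0, 383.0], [329.0, 412.0], [380.0, 334.0], [253.0, 448.0], [327.0, 477.0], [377.0, 400.0]]
```

View pics/c6.png

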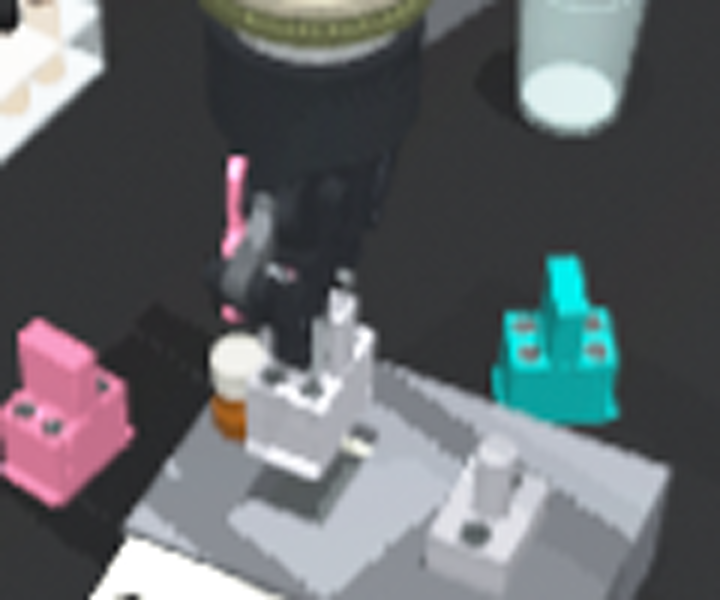

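The block hangs upright above its well. Its corners, at about (250,383) and (318,472), match a predicted underside about 25 mm above the top. The vial and knobbed block haven't moved.

```bash
python3 -c "
from bench import job
print(job.hand_in())"
```

```text
the job is handed in; nothing more can be done
None
```

I rocked the fin block free, tipping it about 13° towards the display and then about 8–9° past upright the other way. I handed the job in with it held still and upright about 25 mm above its own well; no verdict came back.

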